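# Unlock the blade cassette of the vegetable cutter and hold its index plunger out

### The arm

A 6-joint arm with a two-finger parallel gripper is mounted at the origin on a cart in front of the work surface, level with it; the furniture and walls round the work are solid. World frame = base frame: x ahead of the robot, y to its left, z up, the work surface at z = 0. Lengths are in mm, angles in degrees, forces in N, time in s.
With the tool pointing down it reaches from about 350 to 850 mm from the base axis. Payload 8.1 kg.
Tool frame: the origin (TCP) lies midway between the tips of the shut fingers; the grasp point (between the pads) lies 19 mm behind it; z points along the fingers, y is the line along which they close (so a half turn about z gives the same grasp; the last joint's range is limited). The gripper opens to 85 mm and grips with 20 to 120 N. Pads are 22 mm wide; open, the fingers measure 114 mm over their backs; the gripper's body (76 mm by 85 mm) begins 54 mm behind the grasp point. The pads swing forward as they close: fully open they stand 13 mm farther back than shut.
Start: joints at [63.289, 7.471, 85.268, -0, 87.261, -4.893], TCP at [222.977, 557.034, 231.292] pointing down, gripper open.
Joint ranges: [-169.43, 169.43], [-51.17, 129.36], [1.28, 143.12], [-76.62, 256.62], [0, 156.53], [-152.29, 152.29]. Speed limits (degrees/s): [136.94, 136.94, 159.86, 180, 180, 180].

### API

Orientations are given as [roll, pitch, yaw] about the fixed x, y, z axes, in that order (R = Rz(yaw) Ry(pitch) Rx(roll)).
In Python, from bench import r gives the robot as it stands. The module is installed in compiled form; this text tells all that it offers.
- The arm moves only by the tool jog_arm, never from a script. Its argument "rows" is a list of rows, each a list of 2 entries, a list of its own where there are three numbers: the shift along the tool's x, y, z in mm, then the turn, a rotation vector about the tool's x, y, z in rad. A call has 1 to 10 rows; each row is the pose to reach, as a shift and turn from the pose commanded when the call began, along the tool's axes at that moment; what a row does not reach only later rows make up. A row lasts 1/10 s, in which the tool goes at most 50 mm and 8.59 degrees, less where a joint would pass 70% of its speed; a pose out of reach is approached as far as the arm can. A call with a gripper value outside its range is refused whole. "grip" is the finger opening in mm, from 0 to 85.4, set as the call begins (left out, the last holds). The fingers move at their own pace and stop on an object; "force" is the grip in N (left out, the last holds). Time passes only in rows, so rows that repeat a pose let the fingers close. It gives the time, the measured TCP pose, the force, the opening and the grip force at its end, in the units of the state.
- r.sense(): the state, without advancing time (a new reading comes with each control period).
- r.snapshot(name): name is "scene" or "top"; returns (picture, depth): 420x560x3 uint8, blue, green, red; 420x560 float32, mm along the optical axis (not along the pixel's ray), 0 where there is no reading.
- r.camera_params(name): a dict with "fx", "fy", "cx", "cy" (pixels), "dist_coeffs" ([k1, k2, p1, p2, k3] as OpenCV has them; the pictures are not rectified), "pose" (4x4, takes a point from camera to world coordinates). Camera axes: x right, y down, z forward; pixel columns grow to the right and rows downward; lengths in mm; the calibration is good to about 2 mm. A picture is of the moment at which its call begins. camera_params takes no time and is no camera call.
- r.hand_in(): hands the job in; it is judged then, once.
The state is a dict: "time": time; "joint_pos": joint angles; "qd": joint speeds; "joint_efforts": joint torques, N m; "tool_pos": TCP position; "tcp_rot": TCP orientation; "ft_force": force on the tool from outside, world axes, zero at the start; "wrist_torque": the same for the moment, N m; "finger_gap": finger opening in mm; "grip_force": force on a finger pad.
Only numpy, scipy, OpenCV 4.12 (cv2) and the standard library are available. Lean on these libraries where they do the work, as an engineer would, in place of code of your own. Each camera call takes 0.05 s, during which the arm holds its last target. There are 200 camera calls.

### The job

The blade cassette of the vegetable cutter is due for washing. First swing the toggle clamp off the cassette, over centre and all the way back, and leave it open; then take the index plunger by its knob, pull it straight up all the way so that its pin is well clear of the hole in the cassette's tongue, and keep holding it up there so that a colleague can draw the cassette out: the program finishes while the gripper still holds the plunger up. Do not lift the plunger before the clamp is open, leave the cassette in its seat, and do not disturb the things standing about.

Things in the scene. Friction and masses are not known exactly. Their poses are not given: they have to be found in the camera images.
- cutter_bed: Aluminium bed, 260 mm long (its y) by 150 mm (its x), fixed on the worktop, turned only about the vertical. Origin: centre of its underside; z up; top 42 mm up. Index plunger at the -y end (axis x 0, y -78 mm; bracket top z 80 mm, bush round the pin to z 85 mm), toggle clamp at the +y end (hinge x 0, y +95, z 75 mm). Nothing near the knob or the ball is higher than they are.
- blade_cassette: Loose steel cassette with a grid of blades, 130 x 122 x 12 mm, about 0.7 kg, on the bed between guide rails; from its -y side sticks a tongue 40 mm wide, with a 10 mm hole that the plunger's 8 mm pin enters 10 mm deep. Origin: centre of its underside, at the start 42 mm above the bed's origin, axes as the bed's.
- blade_clamp (a joint): Toggle clamp, rad: 0 = pad down on the cassette; 1.7 = fully open (stop), handle laid back to the bed's +y, 15 degrees above level. Its hinge line is parallel to the bed's x through clamp_pivot. Top-heavy: over centre at about 0.45 rad; from 0.65 on it falls open by its own weight and stays open, below 0.25 it falls shut. About 2 N at the ball moves it.
- clamp_pivot (a point): Point on the clamp's hinge line, midway between its cheeks, 75 mm above the worktop; same axes as the bed.
- clamp_ball (a point): Centre of the black ball, 28 mm across, at the end of the clamp's handle (12 mm round bar), 80 mm from the hinge. At joint value q it lies 80 mm * sin(q - 0.4) towards the bed's +y from the hinge and 80 mm * cos(q - 0.4) above it: at 0 the handle leans 0.4 rad over the cassette, the ball 149 mm above the worktop.
- index_pin (a joint): Index plunger, m: 0 = seated, its pin 10 mm deep in the tongue's hole; 0.020 = pulled fully up (stop). It slides vertically only. A spring drives it down with 6 N at 0, growing evenly to 12 N at 0.020; it does not latch and snaps back when let go.
- pin_knob: Black round knob on the plunger, 27 mm across with a 31 mm lip at the top. Origin: on the plunger's axis, 80 mm above the worktop when seated; the knob's underside is 8 mm and its top 41 mm above the origin. It rises with the plunger. Below it are only the 8 mm pin and the bush.
- knob_grip (a point): Point on the knob's axis at a good height to grip it, 22 mm above the origin of pin_knob; 102 mm above the worktop when the plunger is seated.
- prep_cup: Bystander: open steel cup, 70 mm across, 42 mm high, loose. Origin: centre of its underside.
- timer: Bystander: round dial timer, 70 mm across, 48 mm high, loose. Origin: centre of its underside.
- spice_jar: Bystander: spice jar, 42 mm across, 96 mm high, loose. Origin: centre of its underside.

How it is judged (in metres and radians):
On the way, in this order (a step that is already met when the one before it is completed fails the run):
1. the clamp is swung back, fully open, with the plunger still seated (value of joint blade_clamp above 1.45 rad and value of joint index_pin below 0.004 m), for 0.2 s.
2. the plunger is pulled up fully by the fingers (value of joint index_pin above 0.016 m and contact force between the fingers and pin_knob above 2 N), for 0.2 s.
At the end, for the whole second after the job is handed in: The clamp stands open (joint over 1.45 of 1.7 rad), the fingers hold the plunger up by its knob (joint over 16 of 20 mm, finger force on the knob over 2 N), and the cassette lies in its seat (flat, its origin 38 to 46 mm from the bed's) (all of step 2 and value of joint blade_clamp above 1.45 rad and distance between blade_cassette and cutter_bed between 0.038 and 0.046 m and angle between blade_cassette's own z axis and vertical below 0.08 rad); the arm keeps its last pose, push and grip.
It fails at once if the plunger is lifted while the clamp is not open (value of joint index_pin above 0.006 m and value of joint blade_clamp below 1.2 rad).
It fails at once if the cassette is knocked out of its seat (distance of blade_cassette from where it was at the start of the episode above 0.015 m).
It fails at once if a bystander is disturbed (distance of any of prep_cup, timer, spice_jar from where it was at the start of the episode above 0.03 m or angle between spice_jar's own z axis and vertical above 0.6 rad).
It also fails if it takes over 51 s, if anything falls off the work surface, if the arm or the gripper's body presses on something with over 40 N, if the wrist force passes 120 N, or if a joint passes its speed limit or range.

## Working session

There is one attempt and no reset: what is moved stays moved. The work goes in short steps, Python scripts to look and compute and a tool call to move; the robot and the scene stay as the last step left them, time stands still between calls to the robot, and variables do not carry over. Pictures are saved under pics/ and viewed, at most 10 in all, crops included, and the job is handed in when it is done.

Besides the shell and the picture viewer there is one more tool, called after "Request:" as name(argument=value, ...) on one line, values as JSON. jog_arm: Moves the arm, as the interface text tells. Its arguments: {"type":"object","properties":{"rows":{"type":"array"},"grip":{"type":"number"},"force":{"type":"number"}},"required":["rows"]}

```bash
mkdir -p pics; cat > h.py <<'E'
import numpy as np, cv2
from bench import r
def ray(name,uv):
    c=r.camera_params(name);K=np.array([[c['fx'],0,c['cx']],[0,c['fy'],c['cy']],[0,0,1.]])
    p=cv2.undistortPoints(np.array(uv,float).reshape(-1,1,2),K,np.array(c['dist_coeffs'])).reshape(-1,2)
    T=np.array(c['pose']);d=np.c_[p,np.ones(len(p))]@T[:3,:3].T
    return T[:3,3],d
def onplane(name,uv,z):
    o,d=ray(name,uv);return o+d*((z-o[2])/d[:,2])[:,None]
def cloud(name,depth):
    v,u=np.nonzero(depth>0);o,d=ray(name,np.c_[u,v]);return np.c_[u,v],o+d*depth[v,u][:,None]
E
python3 - <<'E'
from h import *
for n in("scene","top"):
    p,d=r.snapshot(n);cv2.imwrite(f"pics/{n}0.png",p);np.save(f"{n}0.npy",d)
    print(n,np.round(r.camera_params(n)['pose'],2).tolist(),(d>0).mean())
print(r.sense())
E
```

```text
scene [[0.71, -0.43, 0.57, -229.86], [-0.71, -0.45, 0.54, -536.7], [0.02, -0.78, -0.62, 905.08], [0.0, 0.0, 0.0, 1.0]] 0.996296768707483
top [[0.01, -0.98, 0.18, 281.61], [-1.0, -0.01, 0.01, 156.91], [-0.0, -0.18, -0.98, 1304.06], [0.0, 0.0, 0.0, 1.0]] 0.9960246598639456
{'time': 0.1, 'joint_pos': array([ 6.32893492e+01,  7.51122372e+00,  8.53239052e+01, -1.82915258e-03,
        8.72607756e+01, -4.89379921e+00]), 'qd': array([-0.03961162,  0.0170688 , -0.27517007, -0.05343823, -0.10672654,
        0.03396672]), 'joint_efforts': array([ 1.59340590e-03, -5.70961726e+01, -5.01933968e+01, -1.05837496e-04,
        8.45343660e-03,  7.20612161e-05]), 'tool_pos': array([222.75779667, 556.58178979, 230.3364134 ]), 'tcp_rot': array([-1.79904289e+02, -6.36127006e-03,  1.58183232e+02]), 'ft_force': array([ 0.78909168, -0.12667075,  0.14494253]), 'wrist_torque': array([ 0.01676516,  0.02330486, -0.02178931]), 'grip_force': 0.0, 'finger_gap': 85.55229889856835}
```

View pics/scene0.png

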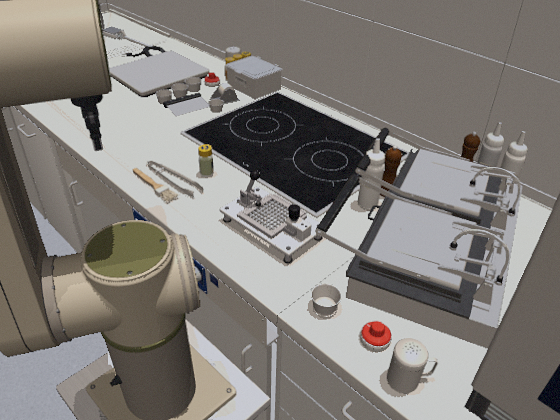

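View pics/top0.png

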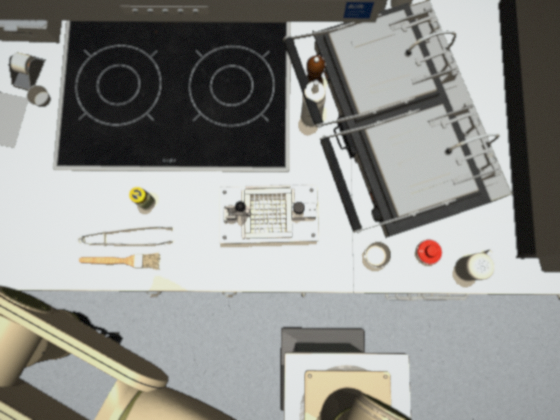

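The top view shows the cutter at about (268,213), with the ball at (240,207) and the knob at (298,208). In the scene view the ball is at (254,176) and the knob at (293,212). The jar, cup and timer are well away from it.

```bash
python3 - <<'E'
from h import *
t=cv2.imread("pics/top0.png");s=cv2.imread("pics/scene0.png")
a=cv2.resize(t[175:255,210:330],None,fx=5,fy=5,interpolation=cv2.INTER_CUBIC)
b=cv2.resize(s[160:270,210:330],None,fx=5,fy=5,interpolation=cv2.INTER_CUBIC)
cv2.imwrite("pics/ct.png",a);cv2.imwrite("pics/cs.png",b)
for n,im,boxes in(("top",t,dict(ball=(228,195,252,220),knob=(286,196,310,220))),("scene",s,dict(ball=(240,165,268,188),knob=(280,200,306,225)))):
  D=np.load(n+"0.npy")
  for k,(x0,y0,x1,y1) in boxes.items():
    m=(im[y0:y1,x0:x1].max(2)<70).astype(np.uint8)
    N,l,st,c=cv2.connectedComponentsWithStats(m)
    for i in range(1,N):
      if st[i,4]>8:
        uv=c[i]+[x0,y0]; vv,uu=np.nonzero(l==i)
        print(n,k,st[i],np.round(uv,1),{z:np.round(onplane(n,[uv],z)[0],1).tolist() for z in (102,121,149)},np.median(D[vv+y0,uu+x0]))
# bed orientation from heights in the top depth
uv,P=cloud("top",np.load("top0.npy"))
sel=(abs(uv[:,0]-268)<60)&(abs(uv[:,1]-213)<40)
for lo,hi in((30,48),(48,60),(66,90),(90,125),(125,170)):
  q=P[sel&(P[:,2]>lo)&(P[:,2]<hi)]
  if len(q)>3: print(lo,hi,len(q),q.mean(0).round(1),cv2.minAreaRect(q[:,:2].astype(np.float32)))
E
```

```text
top ball [ 7  7 10 10 77] [239.8 206.7] {102: [512.0, 273.5, 102.0], 121: [508.3, 271.7, 121.0], 149: [503.0, 269.0, 149.0]} 1166.678
scene ball [  0   0  28  18 296] [257.3 171.4] {102: [566.0, 324.8, 102.0], 121: [547.2, 304.4, 121.0], 149: [519.5, 274.4, 149.0]} 1580.845
scene knob [17  0  9  6 31] [302.2 201.6] {102: [556.7, 142.6, 102.0], 121: [538.1, 126.5, 121.0], 149: [510.6, 102.8, 149.0]} 1465.5809
scene knob [  8   5  12  16 159] [293.8 212. ] {102: [509.3, 127.6, 102.0], 121: [491.8, 111.9, 121.0], 149: [466.1, 88.7, 149.0]} 1267.0808
30 48 2483 [496.9 207.   41.7] ((505.58416748046875, 204.58070373535156), (150.83958435058594, 259.5655517578125), 1.9157359600067139)
48 60 1528 [509.4 207.8  52.4] ((506.298828125, 203.5364532470703), (146.9680938720703, 241.69558715820312), 1.9404693841934204)
66 90 399 [503.4 180.   80. ] ((506.06219482421875, 196.9289093017578), (36.867916107177734, 231.78103637695312), 1.8547078371047974)
90 125 153 [505.8 154.  115.9] ((509.21234130859375, 206.04754638671875), (185.88970947265625, 29.030006408691406), 89.03021240234375)
125 170 108 [502.2 265.4 155.9] ((502.8006896972656, 203.1771240234375), (164.2087860107422, 26.37518882751465), 89.63838958740234)
```

View pics/ct.png

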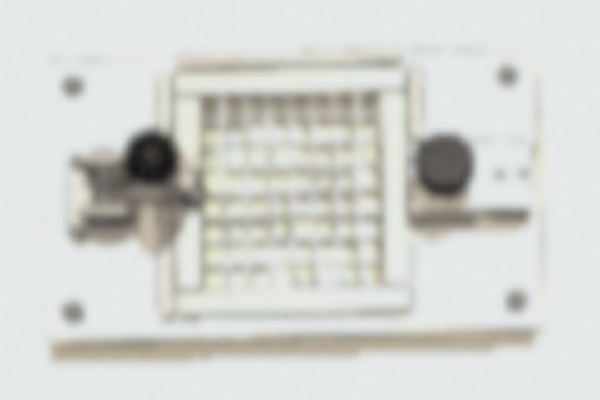

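View pics/cs.png

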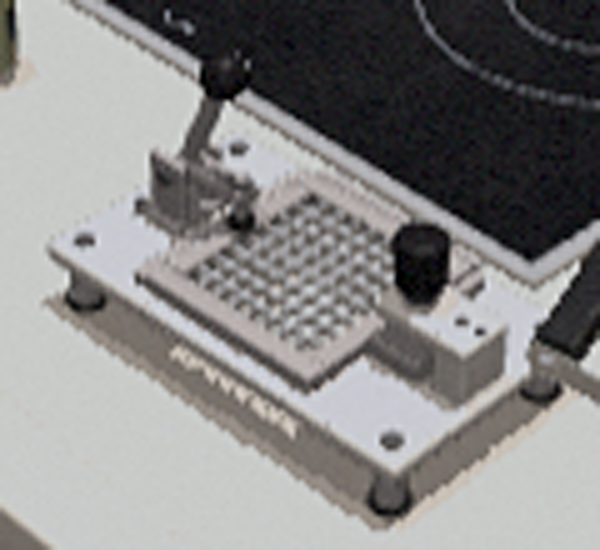

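Bed centre is about (506,204) with yaw about 1.9°, ball about (503.5,268) and knob axis about (508.5,126). These agree across the views and the model. I'll shut the fingers, turn to yaw 91.9° and move to the -y side of the ball.

Request:
jog_arm(rows=[[[-39,-21,0],[0,0,0.12]],[[-78,-43,0],[0,0,0.24]],[[-117,-64,0],[0,0,0.36]],[[-156,-86,0],[0,0,0.48]],[[-195,-107,0],[0,0,0.6]],[[-234,-129,0],[0,0,0.72]],[[-273,-150,0],[0,0,0.84]],[[-312,-172,0],[0,0,0.96]],[[-351,-193,0],[0,0,1.06]],[[-387,-213,0],[0,0,1.157]]], grip=0)

```text
time: 1.1
tool_pos: [503.9, 213.6, 230.9]
tcp_rot: [-180.0, 0.0, 91.6]
ft_force: [1.5, 0.3, 0.3]
finger_gap: -0.2
grip_force: 0.0
```

Request:
jog_arm(rows=[[[0,0,0],[0,0,0]],[[0,0,0],[0,0,0]],[[0,0,0],[0,0,0]]])

```text
time: 1.4
tool_pos: [502.4, 216.1, 230.9]
tcp_rot: [-179.9, -0.0, 92.0]
ft_force: [0.2, 0.0, -0.4]
finger_gap: 0.1
grip_force: 0.0
```

Request:
jog_arm(rows=[[[0,0,25],[0,0,0]],[[0,0,55],[0,0,0]],[[0,0,80],[0,0,0]],[[0,0,91],[0,0,0]],[[0,0,91],[0,0,0]],[[8,0,91],[0,0,0]],[[16,0,91],[0,0,0]],[[24,0,91],[0,0,0]],[[30,0,91],[0,0,0]],[[36,0,91],[0,0,0]]])

```text
time: 2.4
tool_pos: [502.6, 251.8, 141.3]
tcp_rot: [179.9, 0.0, 91.9]
ft_force: [0.7, -3.4, 2.8]
finger_gap: 0.1
grip_force: 1.7
```

Request:
jog_arm(rows=[[[6,0,0],[0,0,0]],[[12,0,0],[0,0,0]],[[18,0,0],[0,0,0]],[[24,0,0],[0,0,0]],[[30,0,0],[0,0,0]],[[36,0,0],[0,0,0]],[[42,0,0],[0,0,0]],[[48,0,0],[0,0,0]],[[54,0,0],[0,0,0]],[[60,0,0],[0,0,0]]])

```text
time: 3.4
tool_pos: [499.8, 312.0, 140.2]
tcp_rot: [-180.0, -0.0, 91.9]
ft_force: [0.1, -0.3, -0.2]
finger_gap: 0.5
grip_force: 0.1
```

```bash
python3 - <<'E'
from h import *
p,d=r.snapshot("scene");cv2.imwrite("pics/s1.png",cv2.resize(p[110:280,180:340],None,fx=3.5,fy=3.5,interpolation=cv2.INTER_CUBIC));print(r.sense()['tool_pos'])
E
```

```text
[499.76802065 312.80233849 140.33946732]
```

View pics/s1.png

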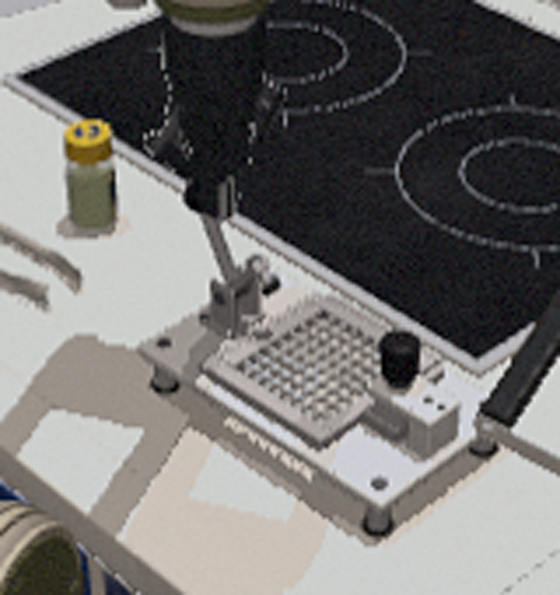

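The clamp is past centre in crop s1: the ball is at (205,200), beside the fingertips, and the handle leans towards +y. I'll follow through a little and then back off upward.

Request:
jog_arm(rows=[[[6,0,0],[0,0,0]],[[12,0,3],[0,0,0]],[[18,0,6],[0,0,0]],[[24,0,9],[0,0,0]],[[28,0,10],[0,0,0]],[[28,0,10],[0,0,0]],[[28,0,-20],[0,0,0]],[[20,0,-50],[0,0,0]],[[0,0,-70],[0,0,0]],[[-20,0,-70],[0,0,0]]])

```text
time: 4.45
tool_pos: [502.5, 291.9, 214.9]
tcp_rot: [179.6, -0.1, 91.9]
ft_force: [-0.4, -0.0, 0.4]
finger_gap: 0.2
grip_force: 0.0
```

```bash
python3 - <<'E'
from h import *
p,d=r.snapshot("scene");cv2.imwrite("pics/s2.png",cv2.resize(p[110:280,180:340],None,fx=3.5,fy=3.5,interpolation=cv2.INTER_CUBIC));print(r.sense()['tool_pos'])
E
```

```text
[502.244716   288.7373942  212.98123171]
```

View pics/s2.png

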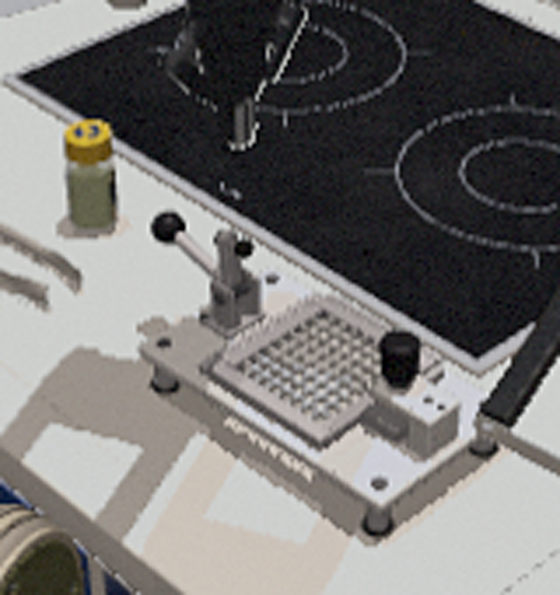

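The clamp is laid back, with the ball at crop (168,228), i.e. scene (228,175). The cassette is in its seat. I'll check the angle and refine the knob position.

```bash
python3 - <<'E'
from h import *
p,d=r.snapshot("scene")
print("ball",onplane("scene",[[228,175.1]],96))
uv=np.array([[298.8,208.0]]);print("knob top view z121",onplane("top",uv,121),"scene z102",onplane("scene",[[294,212]],102))
for n,c in(("scene",(294,212)),):
  k,P=cloud(n,d);s=(abs(k-c)<14).all(1)&(P[:,2]>95)&(P[:,2]<128);q=P[s];print(n,len(q),q.min(0),q.max(0))
k,P=cloud("top",np.load("top0.npy"));s=(abs(k-[299,208])<14).all(1)&(P[:,2]>112)&(P[:,2]<128);q=P[s];print(len(q),q.mean(0),q.min(0),q.max(0))
s=r.sense();print(s['tool_pos'],s['tcp_rot'],s['joint_pos'])
E
```

```text
ball [[499.52201738 374.25225231  96.        ]]
knob top view z121 [[506.24419769 126.25318979 121.        ]] scene z102 [[509.83086193 127.3173986  102.        ]]
scene 146 [491.93449245 112.63454941  95.0337919 ] [525.56052211 144.24049514 124.8483466 ]
120 [507.74858418 126.96169248 119.69014622] [493.37796122 113.20163842 112.2873546 ] [522.4943517  140.53549316 125.92677281]
[501.53219874 289.71893106 211.68413656] [ 1.79873832e+02 -1.97849867e-04  9.17838611e+01] [ 2.49734879e+01  4.70418842e+00  9.02827784e+01 -4.96970137e-02
  8.48969826e+01  2.31939973e+01]
```

The clamp is at the stop. Next: open the fingers, go above the knob at (508,126.7), and descend.

Request:
jog_arm(rows=[[[-20,0,0],[0,0,0]],[[-50,0,0],[0,0,0]],[[-85,1,0],[0,0,0]],[[-120,2,0],[0,0,0]],[[-150,2,0],[0,0,0]],[[-165,2,0],[0,0,0]],[[-165,2,0],[0,0,0]],[[-165,2,20],[0,0,0]],[[-165,2,40],[0,0,0]],[[-165,2,60],[0,0,0]]], grip=85)

```text
time: 5.55
tool_pos: [508.0, 128.0, 149.6]
tcp_rot: [180.0, -0.0, 91.9]
ft_force: [-0.0, 0.2, -0.5]
finger_gap: 85.1
grip_force: 0.0
```

Request:
jog_arm(rows=[[[0,0,0],[0,0,0]],[[0,0,0],[0,0,0]],[[0,0,0],[0,0,0]]])

```text
time: 5.85
tool_pos: [508.8, 127.3, 151.7]
tcp_rot: [179.9, -0.0, 91.9]
ft_force: [0.5, 0.1, -0.3]
finger_gap: 85.1
grip_force: 0.0
```

Request:
jog_arm(rows=[[[0,0,15],[0,0,0]],[[0,0,30],[0,0,0]],[[0,0,45],[0,0,0]],[[0,0,58],[0,0,0]],[[0,0,65],[0,0,0]],[[0,0,65],[0,0,0]],[[0,0,65],[0,0,0]]])

```text
time: 6.55
tool_pos: [508.1, 126.5, 85.3]
tcp_rot: [-180.0, 0.0, 91.9]
ft_force: [-0.1, 0.3, 0.1]
finger_gap: 84.7
grip_force: 0.0
```

Request:
jog_arm(rows=[[[0,0,0],[0,0,0]],[[0,0,0],[0,0,0]],[[0,0,0],[0,0,0]],[[0,0,0],[0,0,0]],[[0,0,0],[0,0,0]],[[0,0,0],[0,0,0]],[[0,0,0],[0,0,0]],[[0,0,0],[0,0,0]]], grip=15, force=60)

```text
time: 7.35
tool_pos: [509.8, 126.7, 86.4]
tcp_rot: [179.8, -0.0, 91.9]
ft_force: [5.7, 0.0, -0.2]
finger_gap: 28.3
grip_force: 59.0
```

```bash
python3 - <<'E'
from h import *
p,d=r.snapshot("scene");cv2.imwrite("pics/s3.png",cv2.resize(p[110:280,180:340],None,fx=3.5,fy=3.5,interpolation=cv2.INTER_CUBIC));s=r.sense();print(s['tool_pos'],s['ft_force'],s['finger_gap'])
E
```

```text
[509.84074886 126.68276453  86.39955068] [ 5.50087741  1.13274639 -0.4129845 ] 27.97070611336313
```

View pics/s3.png

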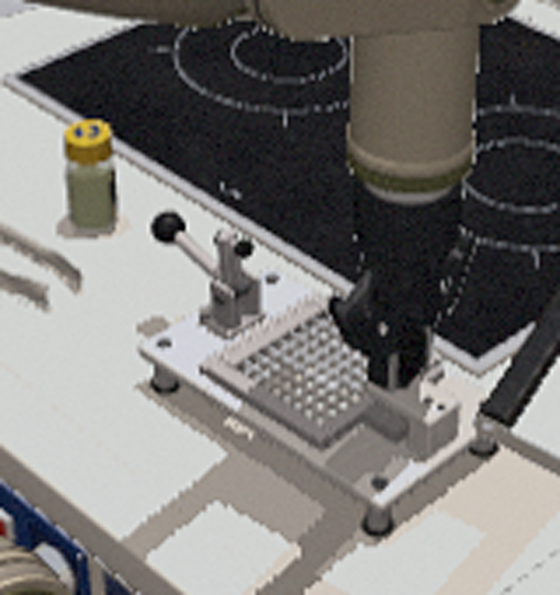

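The fingers hold the knob at a gap of about 28 mm, and the clamp is still open with its ball at (168,228). Now I'll lift.

Request:
jog_arm(rows=[[[0,0,-3],[0,0,0]],[[0,0,-6],[0,0,0]],[[0,0,-9],[0,0,0]],[[0,0,-12],[0,0,0]],[[0,0,-15],[0,0,0]],[[0,0,-17],[0,0,0]],[[0,0,-19],[0,0,0]],[[0,0,-19],[0,0,0]],[[0,0,-19],[0,0,0]],[[0,0,-19],[0,0,0]]])

```text
time: 8.4
tool_pos: [509.7, 126.6, 104.0]
tcp_rot: [179.8, -0.0, 91.9]
ft_force: [11.8, 1.3, -12.1]
finger_gap: 28.0
grip_force: 59.9
```

Request:
jog_arm(rows=[[[0,0,-1],[0,0,0]],[[0,0,-2],[0,0,0]],[[0,0,-2],[0,0,0]],[[0,0,-2],[0,0,0]],[[0,0,-2],[0,0,0]],[[0,0,-2],[0,0,0]]])

```text
time: 9.0
tool_pos: [509.7, 126.7, 106.0]
tcp_rot: [179.8, -0.0, 91.9]
ft_force: [12.2, 2.8, -12.1]
finger_gap: 28.2
grip_force: 59.9
```

```bash
python3 - <<'E'
from h import *
p,d=r.snapshot("scene");cv2.imwrite("pics/s4.png",cv2.resize(p[110:280,180:340],None,fx=3.5,fy=3.5,interpolation=cv2.INTER_CUBIC));s=r.sense();print(s['tool_pos'],s['ft_force'],s['finger_gap'],s['grip_force'])
E
```

```text
[509.71474705 126.64002224 105.98091929] [ 12.57605169   1.5057251  -11.91065903] 28.363287251195153 59.93592631188221
```

View pics/s4.png

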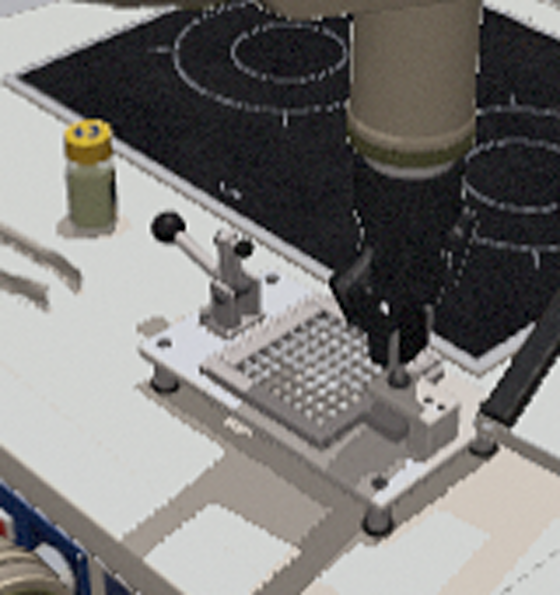

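The picture shows the bare pin under the raised knob at (400,360). The TCP has risen 19.6 mm and the load is 12 N, which matches the spring at full lift. The clamp is open and the cassette is seated, so I'll hand in.

```bash
python3 -c "
from bench import r
print(r.hand_in())"
```

```text
the job is handed in; nothing more can be done
None
```

Job handed in, verdict not shown: the clamp is fully open, the gripper is holding the plunger up about 19.6 of 20 mm with 60 N, and the cassette is in its seat.

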